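# Surface-temperature check on the carving station

### The job

Check the hot slab of the carving station before service. First swing the copper heat lamp on its arm counter-clockwise (seen from above) off the slab, round to its stop, and leave it there; then draw the yellow surface probe out of its dock and set it upright, copper tip down, on the round steel test stud in the black slab, pressing gently so that the spring tip goes about half way in, without bottoming it. Finish while still holding the probe there in the gripper; leave everything else on the worktop where it is.

Things in the scene. Friction and masses are not known exactly. Their poses are not given: they have to be found in the camera images.
- station: Fixed heated carving station: a steel housing 260 (x) x 280 (y) mm on rubber feet with a black slab 226 x 246 mm let into it, slab top 45 mm above the worktop (housing rim 38 mm). Origin: centre of its underside on the worktop; z up; -x side has a small black thermostat knob. A steel lamp column (20 mm thick, 250 mm high with its hub) stands at (105, -90) mm in this frame.
- test_spot (a point): Centre of the flush round steel test stud, 30 mm in diameter, in the black slab, on the slab's top face (45 mm above the worktop), at (-20, 20) mm in the station's frame. Its axes are those of the station.
- lamp_arm (a joint): Hinge of the lamp arm on the column, vertical axis, rad. 0 = lamp straight above the test stud; grows counter-clockwise seen from above, which takes the lamp towards the robot's right (-y) side and off the slab; end stop at 1.7. Stiff hinge: about 1.5 N at the lamp moves it, and it stays where it is left.
- lamp_hinge (a point): Point on the hinge axis of the lamp arm, 235 mm above the worktop, at the height of the arm tube (15 mm thick).
- lamp_knob (a point): Middle of the round black grip knob (24 mm in diameter, upright, from 252 to 290 mm above the worktop) on top of the lamp at the end of the arm, 167 mm from the hinge axis; this point is 272 mm above the worktop. Take it from above; the arm's end fitting below it reaches up to 245 mm. The copper hood below is 110 mm wide, its rim 142 mm above the worktop.
- dock: Fixed grey stand of the probe: foot 94 x 94 x 8 mm, square column 60 x 60 mm, top 105 mm above the worktop, with a pocket 30 x 30 mm, 30 mm deep and a 22 mm square bore below it. Origin: centre of its underside; z up.
- probe: Loose surface probe, about 135 g, 177 mm long: yellow handle 26 x 26 mm from 65 to 175 mm along its z axis, below it a 10 mm steel stem and the spring tip. Origin: centre of the tip's contact face with the spring relaxed; z runs from tip to handle; x, y square to the handle's faces. In the dock it stands tip down, 80 mm of handle above the dock; lift it 100 mm straight up to clear.
- probe_grip (a point): Point on the axis of the probe's handle, 135 mm above the relaxed contact face: where to grip it, from above, across either pair of faces; 40 mm above the dock's top when docked. Axes as the probe's.
- probe_tip (a point): Centre of the contact face of the copper tip, a flat disc 14 mm in diameter that slides along the probe's axis.
- probe_head (a joint): How far the spring tip is pressed in, m: 0 relaxed, 0.010 bottomed. Spring 0.6 N per mm with 1.2 N preload, so 5 mm takes about 4.2 N and bottoming more than 7.2 N.
- onion_pan: Bystander: steel pan of diced onion, 109 x 177 x 65 mm. Origin: centre of its underside.
- board: Bystander: white cutting board 215 x 300 x 18 mm with two lemons, the tongs and a sauce cup on it. Origin: centre of its underside.
- tongs: Bystander: kitchen tongs 54 x 237 x 22 mm lying on the cutting board. Origin: centre of the underside.
- timer: Bystander: red twist timer 66 mm wide, 42 mm high. Origin: centre of its underside.
- cup_red: Bystander: steel cup of red sauce, 65 mm wide, 42 mm high. Origin: centre of its underside.
- cup_oil: Bystander: steel cup of golden sauce on the cutting board, 65 mm wide, 42 mm high. Origin: centre of its underside.
There are look-alikes about, which are no part of the job. There is more than one size of the probe; the job needs the largest.

How it is judged:
On the way, in this order (a step that is already met when the one before it is completed fails the run):
1. the lamp has been swung round to its stop (hinge past 1.45 rad) while the probe is still in its dock (value of joint lamp_arm above 1.45 rad and distance of probe from where it was at the start of the episode below 0.02 m), for 0.2 s.
2. the gripper holds the probe clear of its dock (z of probe in the frame of dock above 0.105 m and contact force between the fingers and probe above 3 N), for 0.1 s.
At the end, for the whole second after the job is handed in: The lamp stands within 0.25 rad of its stop; the gripper still holds the probe (over 3 N on it), at rest, tip down and square to the slab within 0.10 rad, its tip on the slab within 10 mm of the test stud's centre, pressed in by 2 to 8.5 mm (of 10) with less than 9 N (value of joint lamp_arm above 1.45 rad and horizontal distance between probe_tip and test_spot below 0.01 m and z of probe_tip in the frame of test_spot between -0.003 and 0.003 m and angle between the z axis of probe and the z axis of test_spot, either way round below 0.1 rad and value of joint probe_head between 0.002 and 0.0085 m and contact force between probe and station between 1 and 9 N and contact force between the fingers and probe above 3 N and linear speed of probe below 0.02 m/s); the arm keeps its last pose, push and grip.
It fails at once if the probe is pressed hard against the station (over 15 N) (contact force between probe and station above 15 N).
It fails at once if a bystander is pushed more than 30 mm (distance of any of onion_pan, board, tongs, timer, cup_red, cup_oil from where it was at the start of the episode above 0.03 m).
It also fails if it takes over 58 s, if anything falls off the work surface, if the arm or the gripper's body presses on something with over 40 N, if the wrist force passes 120 N, or if a joint passes its speed limit or range.

### The arm

A 6-joint arm with a two-finger parallel gripper is mounted at the origin on a cart in front of the work surface, level with it; the furniture and walls round the work are solid. World frame = base frame: x ahead of the robot, y to its left, z up, the work surface at z = 0. Lengths are in m, angles in rad, forces in N, time in s.
With the tool pointing down it reaches from about 0.3 to 0.875 m from the base axis. Payload 6.4 kg.
Tool frame: the origin (TCP) lies on the centre line of the jaws, within the pads' length; the fingertips stand 25 mm ahead of it and the grasp point (between the pads) lies 6 mm ahead of it (ctrl.tip_reach is the distance from the TCP to the fingertips, in m); z points along the fingers, y is the line along which they close (so a half turn about z gives the same grasp; the last joint's range is limited). The gripper opens to 85 mm and grips with 20 to 120 N. Pads are 22 mm wide; open, the fingers measure 114 mm over their backs; the gripper's body (76 mm by 85 mm) begins 54 mm behind the grasp point. The pads swing forward as they close: fully open they stand 13 mm farther back than shut.
Start: joints at [1.06, 0.181, 1.607, -0, 1.354, -0.206], TCP at [0.173, 0.549, 0.23] pointing down, gripper open.
Joint ranges: [-2.99, 2.99], [-0.89, 2.07], [0.3, 2.58], [-1.14, 4.28], [0, 2.63], [-3.12, 3.12]. Speed limits (rad/s): [2.57, 2.57, 3.01, 3.14, 3.14, 3.14].

### API

Orientations are given as a unit quaternion [w, x, y, z].
In Python, from bench import ctrl gives the robot as it stands.
- The arm moves only by the tool servo_tool, never from a script. Its argument "motion" is a list that holds one entry, the list of rows, each a list of 5 numbers: the shift along the tool's x, y, z in cm, then the turn about the tool's z in degrees, then the closure, from -1 (fully open) to 1 (shut). In form: [[[dx, dy, dz, twist, claw], ...]]. A call has 1 to 5 rows; each row is the pose to reach, as a shift and turn from the pose commanded when the call began, along the tool's axes at that moment; what a row does not reach only later rows make up. A row lasts 1/10 s, in which the tool goes at most 50 mm and 8.59 degrees, less where a joint would pass 70% of its speed; a pose out of reach is approached as far as the arm can. A call with a gripper value outside its range is refused whole. The fingers move at their own pace and stop on an object; the grip force is fixed at half the most. Time passes only in rows, so rows that repeat a pose let the fingers close. It gives the time, the measured TCP pose, the force, the opening and the grip force at its end, in the units of the state.
- ctrl.get_obs(): the state, without advancing time (a new reading comes with each control period).
- ctrl.camera(name): name is "scene" or "top" or "wrist"; returns a dict with "pixels" (480x640x3 uint8, red, green, blue), "depth" (480x640 float32, m along the optical axis (not along the pixel's ray), 0 where there is no reading), "fx", "fy", "cx", "cy" (pixels), "R" (3x3) and "t" (3): a world point X has camera coordinates R X + t; the wrist camera has in their place "hand_eye" (4x4, takes a point from camera to tool coordinates, whose origin is the TCP and whose axes are the flange's). Camera axes: x right, y down, z forward; pixel columns grow to the right and rows downward; lengths in m; the calibration is good to about 2 mm. The wrist camera is an equidistant fisheye: a pixel r from the principal point sees the ray r / f radians off the axis. A picture is of the moment at which its call begins: read the wrist's pose just before it.
- ctrl.hand_in(): hands the job in; it is judged then, once.
The state is a dict: "time_s": time; "q": joint angles; "dq": joint speeds; "joint_efforts": joint torques, N m; "eef_pos": TCP position; "eef_rot": TCP orientation; "wrist_force": force on the tool from outside, world axes, zero at the start; "torque": the same for the moment, N m; "opening": opening from 0.0 (shut) to 1.0 (fully open); "grasp_force": force on a finger pad.
Only numpy, scipy, OpenCV 4.12 (cv2) and the standard library are available. Lean on these libraries where they do the work, as an engineer would, in place of code of your own. Each camera call takes 0.05 s, during which the arm holds its last target. There are 200 camera calls.

## Working session

There is one attempt and no reset: what is moved stays moved. The work goes in short steps, Python scripts to look and compute and a tool call to move; the robot and the scene stay as the last step left them, time stands still between calls to the robot, and variables do not carry over. Pictures are saved under pics/ and viewed, at most 10 in all, crops included, and the job is handed in when it is done.

Besides the shell and the picture viewer there is one more tool, called after "Call:" in YAML: its name, and indented under it one key for each argument. servo_tool: Moves the arm, as the interface text tells. Its arguments: {"type":"object","properties":{"motion":{"type":"array"}},"required":["motion"]}

```bash
ls; mkdir -p pics
python3 - <<'E'
from bench import ctrl
import cv2, numpy as np, pickle
o=ctrl.get_obs(); print(o['time_s'],o['eef_pos'],o['eef_rot'],o['opening'],ctrl.tip_reach)
d={n:ctrl.camera(n) for n in('scene','top')}
pickle.dump(d,open('v.pkl','wb'))
for n in d:
    cv2.imwrite(f'pics/{n}0.png',d[n]['pixels'][:,:,::-1]); print(n,d[n]['R'],d[n]['t'],d[n]['fx'])
E
```

```text
pics
0.0 [0.17224292 0.54800053 0.22906648] [-3.24192273e-04  1.51806010e-01  9.88409898e-01 -8.39149686e-04] 0.9980310595254163 0.025
scene [[-0.87344972 -0.48689329 -0.0045293 ]
 [-0.21945769  0.40196008 -0.8889693 ]
 [ 0.43465379 -0.77547599 -0.4579444 ]] [0.46642134 0.26265554 1.68582492] 601.7158812884493
top [[-0.0043067  -0.99995721  0.00818725]
 [-0.99507227  0.00347434 -0.0990914 ]
 [ 0.09905871 -0.00857366 -0.99504465]] [0.01168831 0.54360774 1.58355912] 601.4973358774662
```

View pics/scene0.png

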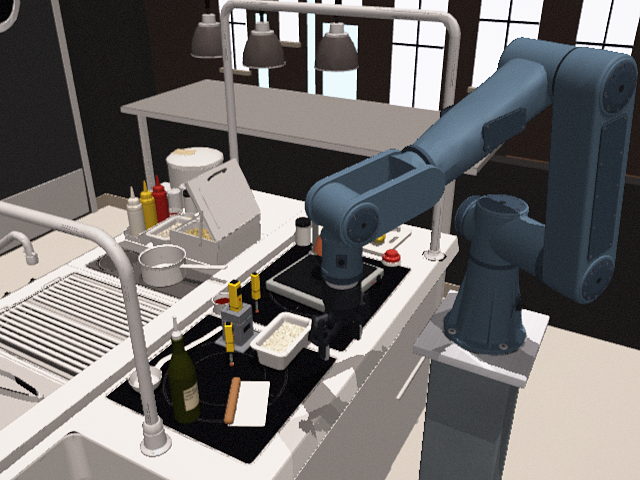

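View pics/top0.png

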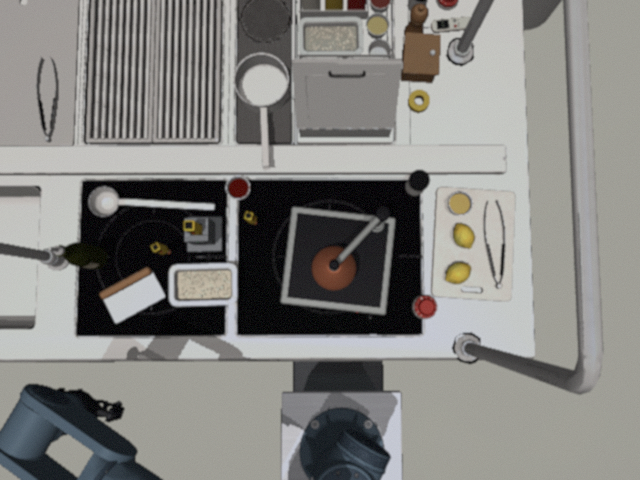

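The scene view shows three yellow probes: one in the grey dock at (235,295), and loose-standing ones at (256,285) and (229,340). The top view shows the same three at (190,227), (250,216) and (157,248). It also has the lamp knob at about (334,265), the hinge at about (380,213) and the station at about (338,260). The probe to choose should be the docked one, which I'll check by size and in a crop.

```bash
cat > h.py <<'E'
import numpy as np, cv2, pickle
def ray(c,u,v,z):
    R,t=np.array(c['R']),np.array(c['t'])
    d=R.T@np.array([(u-c['cx'])/c['fx'],(v-c['cy'])/c['fy'],1]); o=-R.T@t
    return o+d*(z-o[2])/d[2]
def pts(c):   # world point for every pixel
    v,u=np.mgrid[:480,:640]; Z=c['depth']
    P=np.stack([(u-c['cx'])/c['fx']*Z,(v-c['cy'])/c['fy']*Z,Z],-1)
    return (P-np.array(c['t']))@np.array(c['R'])
E
python3 - <<'E'
from h import *
d=pickle.load(open('v.pkl','rb'))
np.set_printoptions(precision=4,suppress=True)
for n in d:
    c=d[n];W=pts(c);hsv=cv2.cvtColor(c['pixels'],cv2.COLOR_RGB2HSV)
    m=cv2.inRange(hsv,(18,140,60),(32,255,255))
    k,l,s,ce=cv2.connectedComponentsWithStats(m)
    for i in range(1,k):
        if s[i,4]>15:
            w=W[l==i]; w=w[w[:,2]>.0]
            if len(w)<5: continue
            top=w[w[:,2]>w[:,2].max()-.008]
            print(n,s[i],ce[i],'z',w[:,2].min(),w[:,2].max(),'topctr',(top.min(0)+top.max(0))/2,np.ptp(top,axis=0)[:2])
c=d['top'];W=pts(c)
# by heights
def rep(name,m):
    w=W[m]; print(name,m.sum(),'mean',w.mean(0),'min',w.min(0),'max',w.max(0)); 
    r=cv2.minAreaRect(w[:,:2].astype(np.float32)); print('   rect',r)
box=np.zeros((480,640),bool); box[190:330,270:410]=1
z=W[...,2]
rep('knob',box&(z>.27)&(z<.31))
for lo,hi in ((.2,.26),):
    m=box&(z>lo)&(z<hi); rep('arm',m)
rep('station',box&(z>.03)&(z<.055))
b2=np.zeros_like(box); b2[200:265,170:235]=1
rep('docktop',b2&(z>.095)&(z<.115))
rep('dock foot',b2&(z>.004)&(z<.02))
im=d['scene']['pixels'][250:390,190:310,::-1]
im2=c['pixels'][180:280,130:290,::-1]
a=cv2.resize(im,None,fx=4,fy=4,interpolation=cv2.INTER_CUBIC);b=cv2.resize(im2[:, :],(320,200))
a[:200,:]=a[:200,:]
cv2.imwrite('pics/crop0.png',a)
E
```

```text
scene [139 180  19  50 499] [148.0261 206.7535] z 0.04175586611241278 1.0076193528870645 topctr [-0.2677  1.4288  1.0076] [0. 0.]
scene [374 235  11   8  49] [379.9184 239.    ] z 0.02600415862586026 0.513916408395396 topctr [0.1001 0.5417 0.5119] [0.0077 0.0129]
scene [251 274  10  26 223] [255.1749 286.3946] z 0.0003216219916499234 1.0076193528870645 topctr [-0.2677  1.4288  1.0076] [0. 0.]
scene [228 281  15  31 310] [234.4968 296.671 ] z 0.011942252968679703 1.0076193528870645 topctr [-0.2677  1.4288  1.0076] [0. 0.]
scene [224 322  10  30 232] [228.8664 337.1724] z 0.015745203333015073 1.0076193528870645 topctr [-0.2677  1.4288  1.0076] [0. 0.]
top [326   0  16   8 120] [333.875   3.475] z 0.043865014658365356 0.10147339438964871 topctr [1.19   0.0133 0.0979] [0.0033 0.0213]
top [409  91  19  20 205] [418.0098 100.6732] z 0.010872705176627851 1.6294831915674861 topctr [0.3841 0.0234 1.6295] [0. 0.]
top [244 211  12  13  92] [249.4891 217.3152] z 0.0015166554222181708 0.13522060744871084 topctr [0.6053 0.2306 0.1313] [0.0206 0.018 ]
top [183 221  19  13 149] [192.604  227.1275] z
[... 819 characters left out ...]
075), (0.0587957464158535, 0.21133090555667877), 44.44384002685547)
station 8237 mean [0.4979 0.0055 0.0424] min [ 0.3467 -0.1874  0.03  ] max [0.6888 0.1561 0.0549]
   rect ((0.5394471287727356, -0.008277028799057007), (0.3024757206439972, 0.35555821657180786), 80.13005065917969)
docktop 365 mean [0.5713 0.3603 0.1042] min [0.5443 0.3357 0.0951] max [0.6045 0.3971 0.1148]
   rect ((0.5743087530136108, 0.36619678139686584), (0.05995533987879753, 0.06046496331691742), 1.4547275304794312)
dock foot 882 mean [0.5875 0.3719 0.0082] min [0.4932 0.2857 0.004 ] max [0.6682 0.4624 0.0197]
   rect ((0.5817063450813293, 0.373796284198761), (0.1755496710538864, 0.17470155656337738), 0.8303490281105042)
```

View pics/crop0.png

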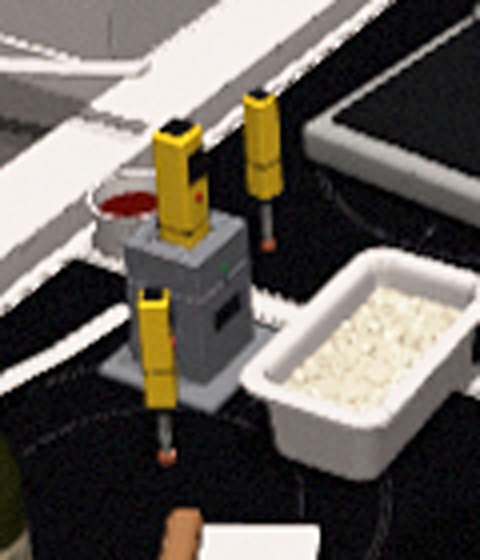

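The crop confirms it. The docked probe at scene (235,295) is the largest: its top is at 0.188 m and its handle is about 25 mm wide. The two at (256,285) and (229,340) are smaller and stand loose. Next I'll measure the hinge and the station.

Run:
```python
from h import *
d=pickle.load(open('v.pkl','rb'));np.set_printoptions(precision=4,suppress=True)
c=d['top'];W=pts(c);z=W[...,2]
print('post',ray(c,467,347,0))
g=cv2.cvtColor(c['pixels'],cv2.COLOR_RGB2GRAY)
# column: high points near (381,213)
b=np.zeros((480,640),bool);b[200:230,365:395]=1
m=b&(z>.235)&(z<.27);w=W[m];print('hub',m.sum(),(w.min(0)+w.max(0))/2,w.min(0),w.max(0))
# station rim: bright grey, casting to z=.038
mask=((g>90)&(z>.02)&(z<.055)).astype(np.uint8); mask[:195]=0;mask[325:]=0;mask[:,:272]=0;mask[:,405:]=0
k,l,s,ce=cv2.connectedComponentsWithStats(mask);i=1+s[1:,4].argmax();print(s[i])
v,u=np.nonzero(l==i);P=np.array([ray(c,a,bb,.038)[:2] for a,bb in zip(u,v)],np.float32)
r=cv2.minAreaRect(P);print('station',r)
w=W[(z>.10)&(z<.16)&(np.hypot(W[...,0]-.53,W[...,1]-.45)<.07)];print('probe2',len(w),w.mean(0) if len(w) else '')
ho=np.array([(w0) for w0 in [W[m].mean(0)]]);print(ho)
```

```text
post [ 0.2677 -0.3401  0.    ]
hub 257 [ 0.5826 -0.0835  0.2467] [ 0.5567 -0.1115  0.2355] [ 0.6084 -0.0556  0.2579]
[ 281  207  114  108 2220]
station ((0.499900758266449, 0.0050808340311050415), (0.27737957239151, 0.2577376961708069), 83.2751235961914)
probe2 127 [0.5349 0.4397 0.118 ]
[[ 0.5842 -0.0887  0.2461]]
```

Call:
servo_tool:
  motion:
    - [[0, 0, -5, 8, -1], [0, 0, -10, 16, -1], [0, -3, -12, 24, -1], [0, -7, -12, 32, -1], [0, -11, -12, 40, -1]]

```text
time_s: 0.6
eef_pos: [0.1393, 0.4426, 0.3504]
eef_rot: [0.0, 0.483, 0.876, 0.0]
wrist_force: [0.5, -0.4, -0.6]
opening: 0.999
grasp_force: 0.0
```

Station yaw comes out at about -6.7° with its centre at (.500, .005). That puts the hinge at (.594, -.097) and the knob 167 mm from it, which matches the given radius. The stud should be at (.482, .027).

Call:
servo_tool:
  motion:
    - [[-4.5, 0.5, 0, 8, -1], [-9, 1, 0, 17, -1], [-14, 1.5, 0, 17, -1], [-18.5, 2, 0, 17, -1], [-23, 2.5, 0, 17, -1]]

```text
time_s: 1.1
eef_pos: [0.2848, 0.2615, 0.3499]
eef_rot: [0.0, 0.605, 0.796, 0.0]
wrist_force: [0.3, 0.9, 0.3]
opening: 1.004
grasp_force: 0.0
```

```bash
cat > go.py <<'E'
import sys
from h import *
from bench import ctrl
from scipy.spatial.transform import Rotation as Ro
o=ctrl.get_obs();q=np.array(o['eef_rot']);R=Ro.from_quat(q[[1,2,3,0]]).as_matrix()
print('t',o['time_s'],'pos',o['eef_pos'],'yaw_y',np.degrees(np.arctan2(R[1,1],R[0,1])),'q',np.round(o['q'],2),'F',np.round(o['wrist_force'],1),o['opening'],o['grasp_force'],'tilt',R[:,2])
if len(sys.argv)>3: print('delta cm',100*R.T@(np.array([float(a) for a in sys.argv[1:4]])-o['eef_pos']))
E
python3 go.py .472 .017 .35
```

```text
t 1.1 pos [0.28480331 0.26149913 0.34986216] yaw_y 15.557712902569634 q [ 0.43 -0.35  1.86 -0.    1.63  0.16] F [0.3 0.9 0.3] 1.0044049020216754 0.0 tilt [ 3.25865848e-04  1.23660248e-04 -9.99999939e-01]
delta cm [-2.85748681e+01  1.14761152e+01 -1.07075083e-02]
```

Call:
servo_tool:
  motion:
    - [[-4.3, 1.7, 0, 0, -1], [-8.6, 3.4, 0, 0, -1], [-12.9, 5.1, 0, 0, -1], [-17.2, 6.8, 0, 0, -1], [-21.4, 8.5, 0, 0, -1]]

```text
time_s: 1.6
eef_pos: [0.4242, 0.0778, 0.3498]
eef_rot: [-0.0, 0.605, 0.796, 0.0]
wrist_force: [0.4, 1.0, 0.9]
opening: 0.997
grasp_force: 0.0
```

Call:
servo_tool:
  motion:
    - [[-4, 1.6, 0, 0, -1], [-7.2, 3, 0, 0, -1], [-7.2, 3, 0, 0, -1], [-7.2, 3, 0, 0, -1]]

```text
time_s: 2.0
eef_pos: [0.4715, 0.018, 0.3492]
eef_rot: [-0.001, 0.606, 0.796, -0.0]
wrist_force: [-0.5, 0.2, 0.0]
opening: 0.998
grasp_force: 0.0
```

```bash
python3 go.py .472 .017 .279
python3 - <<'E'
from h import *
from bench import ctrl
c=ctrl.camera('top');W=pts(c)
w=ctrl.camera('wrist');print(w['hand_eye'],w['fx'],w['cx'],w['cy']);cv2.imwrite('pics/w1.png',w['pixels'][:,:,::-1])
E
```

```text
t 2.0 pos [0.47149086 0.01800765 0.34924716] yaw_y 15.438581449998143 q [-0.21 -0.13  1.69  0.    1.59 -0.48] F [-0.5  0.2  0. ] 0.9982207591136005 0.0 tilt [-1.87709972e-03  7.08748074e-04 -9.99997987e-01]
delta cm [-0.11899181  0.03363791  7.02453506]
[[-6.84639676e-04 -9.64829096e-01 -2.62877058e-01  6.73416552e-02]
 [ 9.99999272e-01 -9.21840505e-04  7.78992909e-04 -5.98553722e-05]
 [-9.93925744e-04 -2.62876333e-01  9.64829024e-01 -1.44461867e-01]
 [ 0.00000000e+00  0.00000000e+00  0.00000000e+00  1.00000000e+00]] 371.64829954431775 316.39781357101134 237.53464071955054
```

View pics/w1.png

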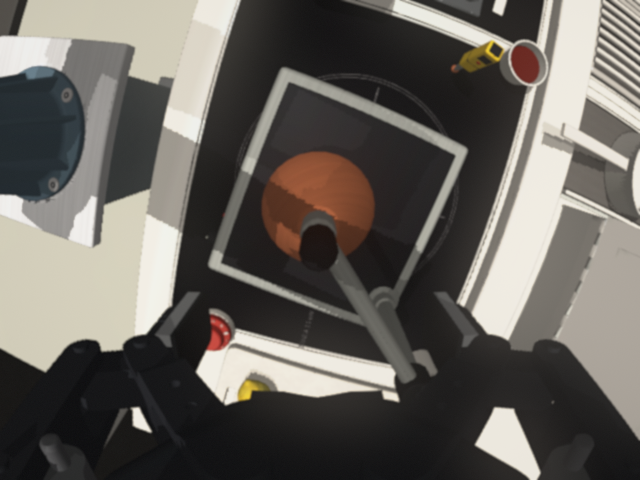

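The wrist view shows the black knob at (318,248), under the jaw centre line to within about 5 mm. The arm runs down-right to the column, and the hood is over the slab. Now I'll descend and grip.

Call:
servo_tool:
  motion:
    - [[0, 0, 4, 0, -1], [0.1, 0, 7, 0, -1], [0.1, 0, 7, 0, -1], [0.1, 0, 7, 0, 1], [0.1, 0, 7, 0, 1]]

```text
time_s: 2.6
eef_pos: [0.4724, 0.0196, 0.2823]
eef_rot: [0.002, 0.605, 0.796, 0.001]
wrist_force: [0.5, -0.3, 0.4]
opening: 0.695
grasp_force: 0.0
```

Call:
servo_tool:
  motion:
    - [[0, 0, 0, 0, 1], [0, 0, 0, 0, 1], [0, 0, 0, 0, 1], [0, 0, 0, 0, 1], [0, 0, 0, 0, 1]]

```text
time_s: 3.1
eef_pos: [0.4721, 0.0193, 0.2813]
eef_rot: [0.001, 0.605, 0.796, 0.001]
wrist_force: [-1.2, 1.4, 6.3]
opening: 0.213
grasp_force: 56.3
```

```bash
python3 go.py
cat > arc.py <<'E'
import sys
from h import *
from bench import ctrl
from scipy.spatial.transform import Rotation as Ro
o=ctrl.get_obs();q=np.array(o['eef_rot']);R=Ro.from_quat(q[[1,2,3,0]]).as_matrix()
h=np.array([.594,-.097]);p=np.array(o['eef_pos'])[:2]-h
print('r',np.hypot(*p),'ang',np.degrees(np.arctan2(p[1],p[0])))
for a in range(1,6):
    t=np.radians(a*float(sys.argv[1]));C=np.array([[np.cos(t),-np.sin(t)],[np.sin(t),np.cos(t)]])
    dw=np.append(C@p-p,0);print(np.round(100*R.T@dw,1),-a*float(sys.argv[1]))
E
python3 arc.py 7
```

```text
t 3.1 pos [0.47206622 0.01929537 0.28129073] yaw_y 15.535845216480435 q [-0.21 -0.1   1.79  0.    1.45 -0.48] F [-1.2  1.4  6.3] 0.21329980485027525 56.28197720306446 tilt [ 2.06746266e-03 -2.02130810e-04 -9.99997842e-01]
r 0.1685006232798466 ang 136.3558242445791
[-1.2 -1.7 -0. ] -7.0
[-2.5 -3.2 -0. ] -14.0
[-4.1 -4.6 -0. ] -21.0
[-5.7 -5.8 -0. ] -28.0
[-7.6 -6.7 -0. ] -35.0
```

Call:
servo_tool:
  motion:
    - [[-1.2, -1.7, 0, -7, 1], [-2.5, -3.2, 0, -14, 1], [-4.1, -4.6, 0, -21, 1], [-5.7, -5.8, 0, -28, 1], [-7.6, -6.7, 0, -35, 1]]

```text
time_s: 3.6
eef_pos: [0.4282, -0.0723, 0.2814]
eef_rot: [0.002, 0.335, 0.942, 0.001]
wrist_force: [5.9, 2.9, 1.9]
opening: 0.217
grasp_force: 56.6
```

```bash
python3 go.py; python3 arc.py 7
```

```text
t 3.6 pos [ 0.42820805 -0.0723168   0.28135283] yaw_y 50.84867476295642 q [-0.44 -0.2   1.88  0.    1.46 -1.33] F [5.9 2.9 1.9] 0.2172888170688212 56.55438116606092 tilt [ 4.42980872e-03 -2.04762692e-04 -9.99990167e-01]
r 0.16761930598606928 ang 171.53197326320728
[-1.1 -1.7 -0. ] -7.0
[-2.5 -3.2  0. ] -14.0
[-4.  -4.6  0. ] -21.0
[-5.7 -5.8  0. ] -28.0
[-7.5 -6.7  0. ] -35.0
```

Call:
servo_tool:
  motion:
    - [[-1.1, -1.7, 0, -7, 1], [-2.5, -3.2, 0, -14, 1], [-4.0, -4.6, 0, -21, 1], [-5.7, -5.8, 0, -28, 1], [-7.5, -6.7, 0, -35, 1]]

```text
time_s: 4.1
eef_pos: [0.4449, -0.1711, 0.2813]
eef_rot: [0.003, 0.036, 0.999, 0.001]
wrist_force: [10.8, 8.8, 3.9]
opening: 0.215
grasp_force: 57.1
```

```bash
python3 go.py; python3 arc.py 4.6
```

```text
t 4.1 pos [ 0.44493756 -0.17113097  0.28134744] yaw_y 85.83762951780449 q [-0.62 -0.09  1.79  0.01  1.44 -2.12] F [10.8  8.8  3.9] 0.2145640262481343 57.06462066387758 tilt [ 0.00645177  0.00165914 -0.99997781]
r 0.16647826030631466 ang -153.5581573961282
[-0.7 -1.1  0. ] -4.6
[-1.5 -2.2  0. ] -9.2
[-2.4 -3.2  0. ] -13.799999999999999
[-3.4 -4.1  0. ] -18.4
[-4.5 -4.9  0. ] -23.0
```

Call:
servo_tool:
  motion:
    - [[-0.9, -1.0, 0, -4.6, 1], [-1.7, -2.1, 0, -9.2, 1], [-2.6, -3.1, 0, -14, 1], [-3.6, -4.0, 0, -18.4, 1], [-3.6, -4.0, 0, -18.4, 1]]

```text
time_s: 4.6
eef_pos: [0.4774, -0.2147, 0.2813]
eef_rot: [0.002, -0.122, 0.992, -0.0]
wrist_force: [2.7, 2.2, 5.6]
opening: 0.22
grasp_force: 57.5
```

```bash
python3 go.py; python3 arc.py 2
```

```text
t 4.6 pos [ 0.47743354 -0.21470151  0.28133148] yaw_y 104.05703024277727 q [-0.65  0.02  1.68  0.    1.44 -2.47] F [2.7 2.2 5.6] 0.22040290290505365 57.52799210138619 tilt [ 4.03472516e-03 -4.18694423e-04 -9.99991773e-01]
r 0.16565441554189975 ang -134.72239921417335
[-0.3 -0.5  0. ] -2.0
[-0.6 -1.   0. ] -4.0
[-1.  -1.4  0. ] -6.0
[-1.3 -1.9  0. ] -8.0
[-1.7 -2.3  0. ] -10.0
```

Call:
servo_tool:
  motion:
    - [[-0.3, -0.5, 0, -2, 1], [-0.6, -0.8, 0, -4, 1], [-0.6, -0.8, 0, -4, 1], [-0.6, -0.8, 0, -4, 1]]

```text
time_s: 5.0
eef_pos: [0.4842, -0.2208, 0.2814]
eef_rot: [0.001, -0.156, 0.988, -0.001]
wrist_force: [2.4, -0.6, 4.8]
opening: 0.212
grasp_force: 57.4
```

```bash
python3 go.py; python3 arc.py 2
```

```text
t 5.0 pos [ 0.48418714 -0.22080178  0.28137159] yaw_y 107.93155545115604 q [-0.65  0.04  1.66  0.    1.44 -2.54] F [ 2.4 -0.6  4.8] 0.21170005253011093 57.413808688143035 tilt [ 0.00298883 -0.00154845 -0.99999433]
r 0.16548639363125536 ang -131.57320297614532
[-0.3 -0.5  0. ] -2.0
[-0.6 -1.   0. ] -4.0
[-1.  -1.4  0. ] -6.0
[-1.3 -1.9  0. ] -8.0
[-1.7 -2.3  0. ] -10.0
```

Call:
servo_tool:
  motion:
    - [[-0.3, -0.5, 0, -2, 1], [-0.5, -0.7, 0, -3, 1], [-0.5, -0.7, 0, -3, 1]]

```text
time_s: 5.3
eef_pos: [0.4853, -0.2215, 0.2812]
eef_rot: [-0.005, -0.182, 0.983, 0.005]
wrist_force: [-25.4, 17.7, 23.1]
opening: 0.22
grasp_force: 62.1
```

```bash
python3 go.py; python3 arc.py 2
```

```text
t 5.3 pos [ 0.48533448 -0.22153844  0.28117494] yaw_y 110.98549225534671 q [-0.65  0.06  1.64 -0.    1.46 -2.59] F [-25.4  17.7  23.1] 0.21964806980081691 62.14497039096841 tilt [-0.01212313  0.00815905 -0.99989322]
r 0.1652816319286601 ang -131.10619474148967
[-0.3 -0.5 -0. ] -2.0
[-0.6 -1.  -0. ] -4.0
[-0.9 -1.5 -0. ] -6.0
[-1.2 -2.  -0. ] -8.0
[-1.6 -2.4 -0. ] -10.0
```

At the stop: the force jumps and the position holds. I'll ease off, open and rise.

Call:
servo_tool:
  motion:
    - [[0.3, 0.5, 0, 2, 1], [0.3, 0.5, 0, 2, 0], [0.3, 0.5, 0, 2, -1], [0.3, 0.5, 0, 2, -1], [0.3, 0.5, 0, 2, -1]]

```text
time_s: 5.8
eef_pos: [0.4854, -0.2219, 0.2796]
eef_rot: [-0.0, -0.165, 0.986, 0.0]
wrist_force: [0.0, 0.2, -0.3]
opening: 0.881
grasp_force: 0.0
```

Call:
servo_tool:
  motion:
    - [[0, 0, 0, 0, -1], [0, 0, 0, 0, -1], [0, 0, -4, 0, -1], [0, 0, -8, 0, -1], [0, 0, -8, 0, -1]]

```text
time_s: 6.3
eef_pos: [0.4874, -0.2232, 0.3665]
eef_rot: [0.004, -0.165, 0.986, -0.004]
wrist_force: [0.4, 0.6, 0.6]
opening: 1.003
grasp_force: 0.0
```

```bash
python3 go.py .573 .366 .30
python3 - <<'E'
from h import *
from bench import ctrl
c=ctrl.camera('top');pickle.dump(c,open('t2.pkl','wb'))
cv2.imwrite('pics/top2.png',cv2.resize(c['pixels'][170:350,150:450,::-1],None,fx=2.6,fy=2.6,interpolation=cv2.INTER_CUBIC))
E
```

```text
t 6.3 pos [ 0.48744879 -0.22321422  0.36649553] yaw_y 108.9470241602384 q [-0.65  0.    1.53 -0.    1.6  -2.55] F [0.4 0.6 0.6] 1.0026253419933877 0.0 tilt [ 0.00846184 -0.00644717 -0.99994341]
delta cm [-27.18601268  53.00796451   6.34169252]
```

View pics/top2.png

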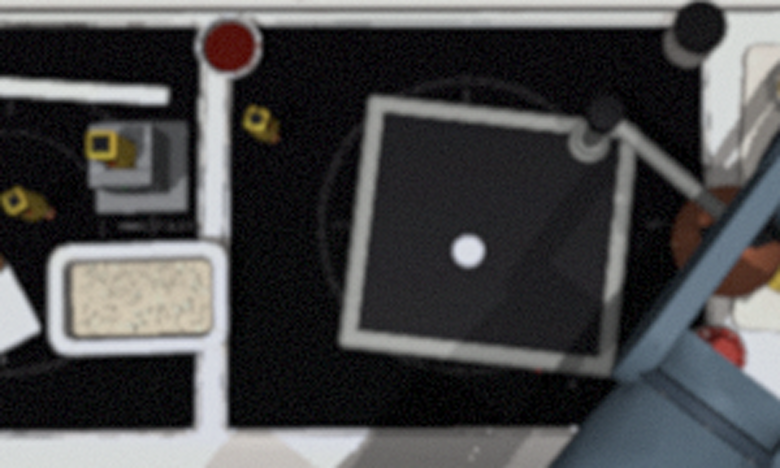

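The crop shows the slab clear, with the bright stud at about (468,250). The lamp is off to the right, and the docked probe's black cap with its yellow rim is at (103,146). Next I'll measure the stud and the probe's top.

Run:
```python
from h import *
np.set_printoptions(precision=4,suppress=True)
c=pickle.load(open('t2.pkl','rb'));g=cv2.cvtColor(c['pixels'],cv2.COLOR_RGB2GRAY)
m=(g>130).astype(np.uint8);m[:,:300]=0;m[:,355:]=0;m[:245]=0;m[290:]=0
v,u=np.nonzero(m);print(len(u),u.mean(),v.mean(),'stud',ray(c,u.mean(),v.mean(),.045),'width',(np.ptp(u)+1)/c['fx']*1.54)
W=pts(c);z=W[...,2];b=np.zeros_like(z,bool);b[210:245,175:215]=1
mt=b&(z>.175)&(z<.2);w=W[mt];v,u=np.nonzero(mt);print('probe top',len(w),np.median(w,axis=0),(w.min(0)+w.max(0))/2)
P=np.array([ray(c,a,bb,.187)[:2] for a,bb in zip(u,v)],np.float32);print(cv2.minAreaRect(P),P.mean(0))
```

```text
114 329.62280701754383 266.20175438596493 stud [0.4832 0.0274 0.045 ] width 0.03072332809760715
probe top 119 [0.5732 0.3658 0.1846] [0.5735 0.3667 0.1847]
((0.5727077722549438, 0.3647662103176117), (0.02693181112408638, 0.024317920207977295), 89.81857299804688) [0.5731 0.3654]
```

Call:
servo_tool:
  motion:
    - [[-2, 4, 2, 8, -1], [-4, 8, 2, 16, -1], [-6, 12, 2, 24, -1], [-8, 16, 2, 32, -1], [-10, 20, 2, 40, -1]]

```text
time_s: 6.85
eef_pos: [0.5141, -0.0026, 0.3385]
eef_rot: [-0.001, 0.179, 0.984, 0.0]
wrist_force: [0.5, -1.4, 0.5]
opening: 1.0
grasp_force: 0.0
```

```bash
python3 go.py .573 .366 .30
```

```text
t 6.85 pos [ 0.5141212  -0.00258931  0.33850821] yaw_y 69.36763769155546 q [-0.24 -0.03  1.61  0.    1.56 -1.45] F [ 0.5 -1.4  0.5] 1.0002180276092367 0.0 tilt [-1.89254347e-03  4.89330343e-04 -9.99998089e-01]
delta cm [ 7.47027368 36.57034129  3.85770651]
```

Call:
servo_tool:
  motion:
    - [[0.9, 4.5, 0, -8, -1], [1.8, 9, 0, -16, -1], [2.7, 13.5, 0, -20.6, -1], [3.6, 18, 0, -20.6, -1], [4.5, 22.5, 0, -20.6, -1]]

```text
time_s: 7.35
eef_pos: [0.55, 0.2241, 0.3384]
eef_rot: [-0.001, -0.003, 1.0, -0.0]
wrist_force: [0.9, -0.9, 0.2]
opening: 1.002
grasp_force: 0.0
```

```bash
python3 go.py .573 .366 .30
```

```text
t 7.35 pos [0.55001713 0.22409133 0.33839171] yaw_y 90.3154203909012 q [ 0.19  0.16  1.42 -0.    1.57 -1.39] F [ 0.9 -0.9  0.2] 1.002056280670946 0.0 tilt [-1.94622684e-03 -5.12208895e-04 -9.99997975e-01]
delta cm [-2.38383856 14.17992281  3.82742168]
```

Call:
servo_tool:
  motion:
    - [[-0.8, 4.5, 0, 0, -1], [-1.6, 9, 0, 0, -1], [-2.3, 13.5, 2, 0, -1], [-2.3, 14.2, 3.8, 0, -1], [-2.3, 14.2, 3.8, 0, -1]]

```text
time_s: 7.85
eef_pos: [0.5703, 0.3654, 0.296]
eef_rot: [-0.004, -0.004, 1.0, -0.002]
wrist_force: [-0.9, -0.6, -0.6]
opening: 1.001
grasp_force: 0.0
```

Call:
servo_tool:
  motion:
    - [[0, 0, 0, 0, -1], [0, 0, 0, 0, -1]]

```text
time_s: 8.05
eef_pos: [0.5733, 0.3634, 0.303]
eef_rot: [0.001, -0.002, 1.0, 0.0]
wrist_force: [-0.4, -0.2, 0.0]
opening: 0.998
grasp_force: 0.0
```

```bash
python3 go.py .573 .366 .151
python3 - <<'E'
from h import *
from bench import ctrl
w=ctrl.camera('wrist');cv2.imwrite('pics/w3.png',w['pixels'][:,:,::-1])
E
```

```text
t 8.05 pos [0.5733344  0.36339324 0.30304212] yaw_y 90.2342278155377 q [ 0.39  0.36  1.23 -0.    1.54 -1.18] F [-0.4 -0.2  0. ] 0.9981059750878188 0.0 tilt [ 1.17501116e-03  2.13095917e-04 -9.99999287e-01]
delta cm [ 0.05025186  0.25764355 15.20421787]
```

View pics/w3.png

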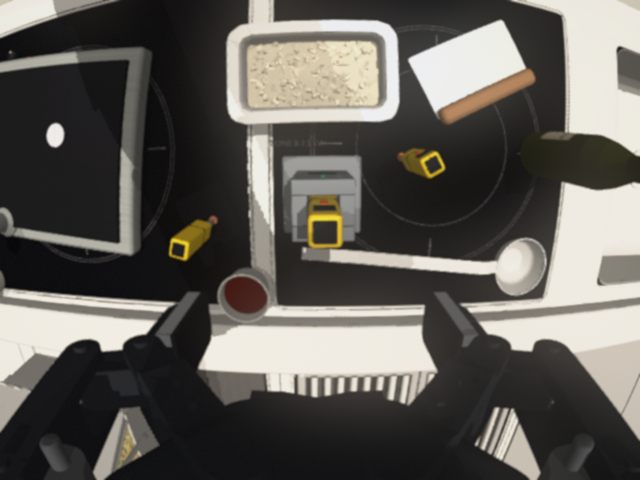

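The wrist view shows the docked probe's cap at (325,231), 3–5 mm to the +y side of the jaw centre at u≈321. The neighbours at (425,162) and (190,240) are clear of the fingers. Descending.

Call:
servo_tool:
  motion:
    - [[0, 0.35, 4, 0, -1], [0, 0.35, 8, 0, -1], [0, 0.35, 12, 0, -1], [0, 0.35, 15, 0, -1], [0, 0.35, 15, 0, -1]]

```text
time_s: 8.6
eef_pos: [0.5705, 0.3656, 0.1476]
eef_rot: [-0.004, -0.002, 1.0, -0.002]
wrist_force: [-0.2, -0.7, -1.2]
opening: 0.999
grasp_force: 0.0
```

Call:
servo_tool:
  motion:
    - [[0, 0, 0, 0, -1], [0, 0, 0, 0, 1], [0, 0, 0, 0, 1], [0, 0, 0, 0, 1], [0, 0, 0, 0, 1]]

```text
time_s: 9.1
eef_pos: [0.5732, 0.3681, 0.1531]
eef_rot: [0.001, -0.003, 1.0, 0.0]
wrist_force: [0.5, 2.4, 0.7]
opening: 0.333
grasp_force: 0.6
```

Call:
servo_tool:
  motion:
    - [[0, 0, 0, 0, 1], [0, 0, 0, 0, 1], [0, 0, 0, 0, 1]]

```text
time_s: 9.4
eef_pos: [0.5733, 0.3683, 0.1531]
eef_rot: [0.001, -0.003, 1.0, 0.0]
wrist_force: [-0.2, 0.8, 5.2]
opening: 0.296
grasp_force: 59.3
```

```bash
python3 go.py
```

```text
t 9.4 pos [0.57333292 0.3682959  0.15309179] yaw_y 90.31275936990131 q [ 0.4   0.48  1.38  0.    1.28 -1.18] F [-0.2  0.8  5.2] 0.2963838866671122 59.308767914772034 tilt [ 1.59887680e-03  8.74519075e-04 -9.99998339e-01]
```

Call:
servo_tool:
  motion:
    - [[0, 0, -2, 0, 1], [0, 0, -5, 0, 1], [0, 0, -8, 0, 1], [0, 0, -11, 0, 1], [0, 0, -14, 0, 1]]

```text
time_s: 9.9
eef_pos: [0.5723, 0.3676, 0.2921]
eef_rot: [-0.001, -0.003, 1.0, -0.0]
wrist_force: [0.9, 0.1, -1.6]
opening: 0.295
grasp_force: 59.4
```

Call:
servo_tool:
  motion:
    - [[0, 0, 0, 0, 1], [0, 0, 0, 0, 1], [0, 0, 0, 0, 1]]

```text
time_s: 10.2
eef_pos: [0.5719, 0.3674, 0.2894]
eef_rot: [-0.002, -0.003, 1.0, -0.001]
wrist_force: [-0.1, -0.1, -1.7]
opening: 0.292
grasp_force: 59.5
```

```bash
python3 go.py .4832 .0274 .292;  python3 - <<'E'
from h import *
from bench import ctrl
d={n:ctrl.camera(n) for n in('scene','top')};pickle.dump(d,open('v3.pkl','wb'))
s=d['scene']['pixels'][190:340,180:330,::-1]
cv2.imwrite('pics/s3.png',cv2.resize(s,None,fx=3.8,fy=3.8,interpolation=cv2.INTER_CUBIC))
E
```

```text
t 10.2 pos [0.57185873 0.36741178 0.28938506] yaw_y 90.30154826554985 q [ 0.4   0.38  1.24 -0.    1.52 -1.18] F [-0.1 -0.1 -1.7] 0.291835469917186 59.541181325912476 tilt [-0.0036256  -0.00162942 -0.9999921 ]
delta cm [  9.04538946 -33.95442359  -0.17394556]
```

View pics/s3.png

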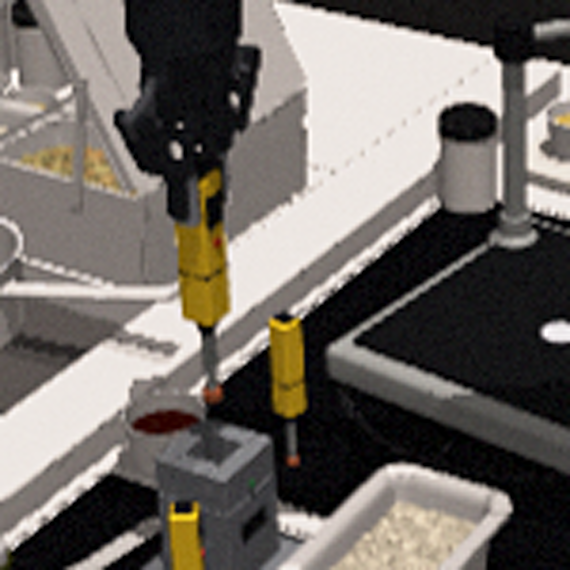

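The crop shows the probe held upright, copper tip at (212,393) above the dock's empty pocket. Both small probes are undisturbed. Now I'll carry it to the stud.

Call:
servo_tool:
  motion:
    - [[1, -3.5, 0, 0, 1], [2, -7.5, 0, 0, 1], [3, -11.5, 0, 0, 1], [4, -15.5, 0, 0, 1], [5, -19.5, 0, 0, 1]]

```text
time_s: 10.8
eef_pos: [0.5226, 0.1711, 0.2906]
eef_rot: [-0.001, -0.003, 1.0, -0.0]
wrist_force: [0.0, -0.0, -1.2]
opening: 0.297
grasp_force: 59.6
```

Call:
servo_tool:
  motion:
    - [[1, -3.8, 0, 0, 1], [2, -7.6, 0, 0, 1], [3, -11, 0, 0, 1], [4, -13.5, 0, 0, 1], [4, -14.4, 0, 0, 1]]

```text
time_s: 11.3
eef_pos: [0.4833, 0.0265, 0.291]
eef_rot: [-0.001, -0.001, 1.0, -0.0]
wrist_force: [0.3, 0.3, -1.6]
opening: 0.295
grasp_force: 59.7
```

Call:
servo_tool:
  motion:
    - [[0, 0, 0, 0, 1], [0, 0, 0, 0, 1], [0, 0, 0, 0, 1]]

```text
time_s: 11.6
eef_pos: [0.4848, 0.0294, 0.2917]
eef_rot: [-0.0, -0.003, 1.0, 0.0]
wrist_force: [-0.3, 1.0, -0.9]
opening: 0.289
grasp_force: 59.7
```

```bash
python3 go.py .4832 .0274 .195
```

```text
t 11.6 pos [0.48479973 0.0294302  0.29171633] yaw_y 90.3784939286017 q [-0.18 -0.07  1.75  0.    1.47 -1.76] F [-0.3  1.  -0.9] 0.2892576857593146 59.69065546989441 tilt [-4.25296137e-04  4.67177711e-04 -9.99999800e-01]
delta cm [ 0.15722713 -0.20650413  9.67160465]
```

Call:
servo_tool:
  motion:
    - [[0.15, -0.2, 3, 0, 1], [0.15, -0.2, 6, 0, 1], [0.15, -0.2, 8.5, 0, 1], [0.15, -0.2, 9, 0, 1], [0.15, -0.2, 9, 0, 1]]

```text
time_s: 12.1
eef_pos: [0.4828, 0.0272, 0.2014]
eef_rot: [-0.001, -0.003, 1.0, 0.0]
wrist_force: [-0.5, -0.4, -0.3]
opening: 0.298
grasp_force: 59.6
```

Call:
servo_tool:
  motion:
    - [[0, 0, 0, 0, 1], [0, 0, 0, 0, 1], [0, 0, 0, 0, 1]]

```text
time_s: 12.4
eef_pos: [0.4839, 0.0263, 0.2033]
eef_rot: [0.001, -0.003, 1.0, -0.0]
wrist_force: [0.1, 0.3, -1.1]
opening: 0.291
grasp_force: 59.6
```

```bash
python3 go.py .4832 .0274 .184
python3 - <<'E'
from h import *
from bench import ctrl
np.set_printoptions(precision=4,suppress=True)
c=ctrl.camera('scene');px=c['pixels'];R,t=np.array(c['R']),np.array(c['t'])
def pr(X): p=R@X+t; return c['cx']+c['fx']*p[0]/p[2],c['cy']+c['fy']*p[1]/p[2]
print('stud px',pr(np.array([.4832,.0274,.045])),'tip exp',pr(np.array([.4832,.0274,.058])))
u,v=[int(a) for a in pr(np.array([.4832,.0274,.09]))]
s=px[v-60:v+50,u-60:u+60,::-1];print('origin',u-60,v-60)
cv2.imwrite('pics/s4.png',cv2.resize(s,None,fx=5,fy=5,interpolation=cv2.INTER_CUBIC))
E
```

```text
t 12.4 pos [0.48390428 0.02631709 0.20326311] yaw_y 90.31005512640542 q [-0.19  0.    1.86  0.    1.28 -1.77] F [ 0.1  0.3 -1.1] 0.2914131702854447 59.602527022361755 tilt [ 2.24388619e-03 -4.25996473e-04 -9.99997392e-01]
delta cm [0.07415883 0.10951497 1.92610189]
stud px (np.float64(326.2874581934315), np.float64(276.49730201996425)) tip exp (np.float64(326.30051533780585), np.float64(272.8679432496569))
origin 266 203
```

View pics/s4.png

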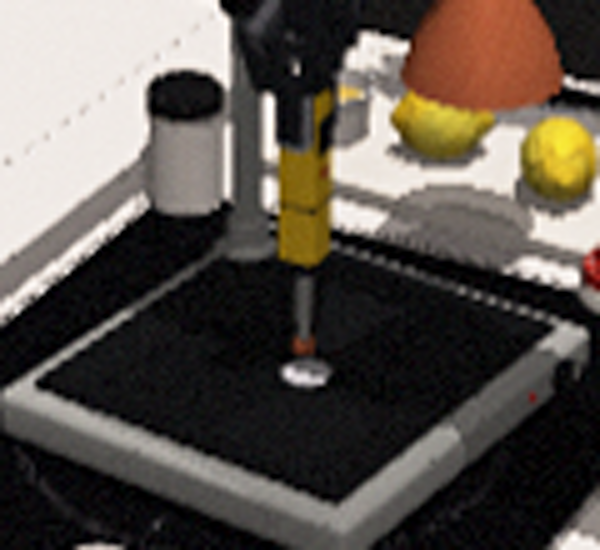

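The crop shows the tip's lower edge at (303,354), about 13 mm above the stud centre at (305,372). It's aligned, so I'll lower it gently.

Call:
servo_tool:
  motion:
    - [[0, 0.1, 0.4, 0, 1], [0, 0.1, 0.8, 0, 1], [0, 0.1, 1.2, 0, 1], [0, 0.1, 1.2, 0, 1], [0, 0.1, 1.2, 0, 1]]

```text
time_s: 12.95
eef_pos: [0.4829, 0.0274, 0.1897]
eef_rot: [-0.0, -0.003, 1.0, 0.0]
wrist_force: [0.1, 0.1, -0.9]
opening: 0.296
grasp_force: 59.6
```

Call:
servo_tool:
  motion:
    - [[0, 0, 0.2, 0, 1], [0, 0, 0.4, 0, 1], [0, 0, 0.4, 0, 1], [0, 0, 0.4, 0, 1], [0, 0, 0.4, 0, 1]]

```text
time_s: 13.45
eef_pos: [0.4834, 0.0273, 0.1863]
eef_rot: [0.0, -0.003, 1.0, -0.0]
wrist_force: [-0.5, -0.3, 1.4]
opening: 0.297
grasp_force: 60.0
```

```bash
python3 go.py .4832 .0274 .184
```

```text
t 13.45 pos [0.48335906 0.02733073 0.18629657] yaw_y 90.30359606796421 q [-0.19  0.02  1.87 -0.    1.25 -1.77] F [-0.5 -0.3  1.4] 0.2971647391576322 59.979153871536255 tilt [ 6.50243304e-04 -1.38648059e-04 -9.99999779e-01]
delta cm [0.01601782 0.00704401 0.22964582]
```

Contact at about 2.6 N, as expected. I'll add 3 mm.

Call:
servo_tool:
  motion:
    - [[0, 0, 0.15, 0, 1], [0, 0, 0.3, 0, 1], [0, 0, 0.3, 0, 1], [0, 0, 0.3, 0, 1], [0, 0, 0.3, 0, 1]]

```text
time_s: 13.95
eef_pos: [0.4833, 0.0274, 0.1832]
eef_rot: [0.0, -0.003, 1.0, -0.0]
wrist_force: [0.8, 0.9, 3.4]
opening: 0.297
grasp_force: 60.2
```

Call:
servo_tool:
  motion:
    - [[0, 0, 0, 0, 1], [0, 0, 0, 0, 1], [0, 0, 0, 0, 1], [0, 0, 0, 0, 1], [0, 0, 0, 0, 1]]

```text
time_s: 14.45
eef_pos: [0.4832, 0.0274, 0.1831]
eef_rot: [0.0, -0.003, 1.0, -0.0]
wrist_force: [0.6, -0.5, 3.3]
opening: 0.291
grasp_force: 60.2
```

```bash
python3 go.py .4832 .0274 .183
python3 - <<'E'
from h import *
from bench import ctrl
c=ctrl.camera('scene')
cv2.imwrite('pics/s5.png',cv2.resize(c['pixels'][203:313,266:386,::-1],None,fx=5,fy=5,interpolation=cv2.INTER_CUBIC))
E
python3 go.py
```

```text
t 14.45 pos [0.48321021 0.02736917 0.18306217] yaw_y 90.30255898860236 q [-0.19  0.02  1.88  0.    1.24 -1.77] F [ 0.6 -0.5  3.3] 0.2907724158942333 60.18947124481201 tilt [ 2.73608289e-04 -5.06777157e-05 -9.99999961e-01]
delta cm [0.00100676 0.00308905 0.00621665]
t 14.5 pos [0.48318826 0.02737236 0.18305096] yaw_y 90.3028904804051 q [-0.19  0.02  1.88 -0.    1.24 -1.77] F [0.7 0.1 3.3] 0.2962366401855715 60.18873453140259 tilt [ 2.31148738e-04 -4.57962562e-05 -9.99999972e-01]
```

View pics/s5.png

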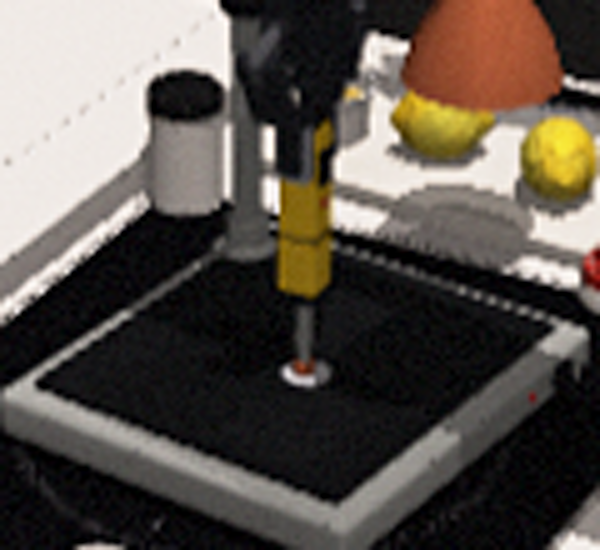

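The tip at (303,370) sits centred on the stud at (305,372). The contact force is about 4.6 N (3.3 plus 1.2–1.3 of weight), so the tip is pressed in about 5–5.5 mm. The lamp is still off the slab and the arm is at rest, so I'm handing in.

```bash
python3 -c "
from bench import ctrl
print(ctrl.hand_in())"
```

```text
the job is handed in; nothing more can be done
None
```

I handed the job in, with no verdict shown: the lamp is at its stop, and the gripper still holds the largest probe upright on the test stud, its spring tip about half way in at roughly 4.6 N.

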